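Turn the bar into the levelling cradle and wedge its end up

TASK

Pick up the stepped bar, turn it and lay it lengthwise on the two low rests of the levelling cradle, its square end face flush against the upright stop and its narrow tongue overhanging at the open end; let go of it. Then take the wedge by its grip block and push it, thin end first and flat on the plate, straight under the tongue until the bar has just lifted off the front rest, the tongue raised about 4 mm, while its other end still lies on the rear rest against the stop. Finish while still gripping the wedge and holding it there, touching only the wedge; leave the two rings and the small block beside the work where they are.

Things in the scene. Friction and masses are not known exactly. Their poses are not given: they have to be found in the camera images.
- cradle: Fixed levelling cradle: dark spine 18 mm wide, 4 mm high; two bright rests 40 mm wide, tops 9 mm above the plate; upright dark stop 64 mm wide, 40 mm high. Origin on the plate under the middle of the seated bar, +x along it to the stop, z up. Stop face x = +80 mm, rear rest x = 50 to 80, front rest x = -28 to -12; open in front of x = -28, where the wedge comes in along +x.
- front_rest: front rest pad of the cradle, part of it and fixed to it, 16 x 40 mm, 9 mm high; origin on the plate under its middle, at cradle x = -20 mm, y = 0, same axes as the cradle
- bar_center (a point): Middle of the bar's wide body, half-way up (12.5 mm). Loose aluminium bar, 0.3 to 0.56 kg, 25 mm high, 160 mm long: wide body 125 x 36 mm, then a narrow tongue 35 long, 18 wide at one end. Bar +x runs from tongue to square end. Seated: bar x along cradle +x, this point at cradle x = +17.5 mm, y = 0, 21.5 mm above the plate. Grip across the 36 mm, clear between the rests.
- bar_square_end (a point): Bottom edge middle of the bar's square (36 mm wide) end face, 62.5 mm along bar +x from bar_center; axes of the bar. Seated: cradle x = +80 mm.
- bar_tongue (a point): Bottom edge middle of the tongue's end, 97.5 mm along bar -x from bar_center; axes of the bar. Seated flat: cradle x = -80 mm, 9 mm above the plate, overhanging the front rest by 52 mm; about 13 mm above the plate when wedged up as wanted.
- wedge_grip (a point): Centre of the wedge's grip block (28 x 28 mm, 42 high), 21 mm above its underside. Loose steel wedge, 0.2 to 0.33 kg, 28 mm wide, 98 long; +x to the thin tip, z up. Top slopes 1 in 5 from x = +14 mm (19 high) to the blunt tip x = +84 (5 high): it meets the resting tongue's edge at x = +64 and has raised it 4 mm when the edge is at x = +44.
- steel_ring: bystander: small bright steel setting ring 33 mm across, 20 mm high; origin under its middle
- bush: bystander: bright turned bush with a flange, 48 mm across, 18 mm high; origin under its middle
- milled_block: bystander: small upright milled block with two bores on top, 50 x 16 mm, 40 mm high; origin under its middle

How it is judged:
By the outcome, as a careful person would: the job done as asked, in the order asked, and still so for the second after the job is handed in, while the arm keeps its last pose, push and grip.
It also fails if it takes over 56 s, if anything falls off the work surface, if the arm or the gripper's body presses on something with over 40 N, if the wrist force passes 120 N, or if a joint passes its speed limit or range.

ROBOT

A 7-joint arm with a two-finger parallel gripper is mounted at the origin on a cart in front of the work surface, level with it; the furniture and walls round the work are solid. World frame = base frame: x ahead of the robot, y to its left, z up, the work surface at z = 0. Lengths are in m, angles in rad, forces in N, time in s.
With the tool pointing down it reaches from about 0.425 to 1.025 m from the base axis. Payload 9.4 kg.
Tool frame: the origin (TCP) lies at the very end of the fingers, on their centre line; the grasp point (between the pads) lies 19 mm behind it (bot.grip_point_offset is the z of the grasp point in the tool frame, in m); z points along the fingers, y is the line along which they close (so a half turn about z gives the same grasp; the last joint's range is limited). The gripper opens to 93 mm and grips with 3 to 60 N. Pads are 15 mm wide; open, the fingers measure 128 mm over their backs; the gripper's body (75 mm by 188 mm) begins 65 mm behind the grasp point.
Start: joints at [1.226, 0.599, -0.003, 1.599, 0.002, 0.943, -0.08], TCP at [0.192, -0.699, 0.219] pointing down, gripper open.
Joint ranges: [-2.57, 2.57], [-0.35, 1.97], [-1.29, 1.29], [0.11, 2.56], [-1.05, 4.19], [0.11, 1.86], [-2.63, 2.63]. Speed limits (rad/s): [2.22, 2.22, 3.01, 3.01, 3.14, 3.14, 3.14].

INTERFACE

Orientations are given as a rotation vector (axis times angle).
In Python, from plant import bot gives the robot as it stands.
- The arm moves only by the tool apply_moves, never from a script. Its argument "commands" is a list that holds one entry, the list of rows, each a list of 5 numbers: the finger opening in cm, from 0 to 9.3, then the shift along the tool's x, y, z in cm, then the turn about the tool's z in rad. In form: [[[claw, tx, ty, tz, turn], ...]]. A call has 1 to 12 rows; each row is the pose to reach, as a shift and turn from the pose commanded when the call began, along the tool's axes at that moment; what a row does not reach only later rows make up. A row lasts 1/8 s, in which the tool goes at most 62.5 mm and 10.7 degrees, less where a joint would pass 70% of its speed; a pose out of reach is approached as far as the arm can. A call with a gripper value outside its range is refused whole. The fingers move at their own pace and stop on an object; "force" is the grip in N (left out, the last holds). Time passes only in rows, so rows that repeat a pose let the fingers close. It gives the time, the measured TCP pose, the force, the opening and the grip force at its end, in the units of the state.
- bot.get_obs(): the state, without advancing time (a new reading comes with each control period).
- bot.get_image(name): name is "side" or "top" or "wrist"; returns a dict with "frame" (420x560x3 uint8, blue, green, red), "fx", "fy", "cx", "cy" (pixels), "dist_coeffs" ([k1, k2, p1, p2, k3] as OpenCV has them; the pictures are not rectified), "R" (3x3) and "t" (3): a world point X has camera coordinates R X + t. Camera axes: x right, y down, z forward; pixel columns grow to the right and rows downward; lengths in m; the calibration is good to about 2 mm. A picture is of the moment at which its call begins. There is no depth.
- bot.close_job(): hands the job in; it is judged then, once.
The state is a dict: "time": time; "q": joint angles; "dq": joint speeds; "effort": joint torques, N m; "eef_pos": TCP position; "tcp_rot": TCP orientation; "wrist_force": force on the tool from outside, world axes, zero at the start; "moment": the same for the moment, N m; "grip_width": finger opening in m; "grip_force": force on a finger pad.
Only numpy, scipy, OpenCV 4.12 (cv2) and the standard library are available. Lean on these libraries where they do the work, as an engineer would, in place of code of your own. Each camera call takes 0.05 s, during which the arm holds its last target. There are 200 camera calls.

## Working session

There is one attempt and no reset: what is moved stays moved. The work goes in short steps, Python scripts to look and compute and a tool call to move; the robot and the scene stay as the last step left them, time stands still between calls to the robot, and variables do not carry over. Pictures are saved under pics/ and viewed, at most 10 in all, crops included, and the job is handed in when it is done.

Besides the shell and the picture viewer there is one more tool, called after "Request:" by a JSON object that holds its "method" and its "body", one argument or row to a line. apply_moves: Moves the arm, as the interface text tells. Its arguments: {"type":"object","properties":{"commands":{"type":"array","items":{"type":"array","items":{"type":"array","items":{"type":"number"}}}},"force":{"type":"number"}},"required":["commands"]}

```bash
ls; mkdir -p pics
python3 - <<'E'
from plant import bot
import cv2,json
o=bot.get_obs();print({k:(v.tolist() if hasattr(v,'tolist') else v) for k,v in o.items()})
import pickle
d={}
for n in("top","side"):
    i=bot.get_image(n);d[n]=i;cv2.imwrite(f"pics/{n}0.png",i["frame"]);print(n,i["fx"],i["cx"],i["cy"],i["dist_coeffs"],i["R"],i["t"])
pickle.dump(d,open("im0.pkl","wb"))
E
```

```text
pics
{'time': 0.0, 'q': [1.2262941787772215, 0.6001352365506056, -0.0025393945424272077, 1.6001285806067624, 0.0018210179315384328, 0.9428950079762468, -0.07981034813507205], 'dq': [-0.0008160673236168982, 2.7645530097955298e-05, 0.0012988441087710936, 6.0473306567435244e-05, -0.00035199751613960767, 0.00017177248330030719, 0.001961952690380447], 'effort': [-0.0013862110426998697, -76.50659322738647, 1.4962027966976166, -25.235057473182678, -0.05251652793958783, 0.016886580269783735, 0.00023135026822274085], 'eef_pos': [0.19168898805572096, -0.6986922968166079, 0.21775318997388787], 'tcp_rot': [-3.111952356621961, -0.41929296178056485, 0.0005789426536211819], 'wrist_force': [0.07155850380578574, -0.04524929413998033, -0.5393633441271284], 'moment': [0.011228728017620617, -0.036138333165144726, 0.036410340014571434], 'grip_force': 0.0, 'grip_width': 0.09328696653834963}
top 392.79849131060735 280.99757894319504 212.9896520280226 [-0.01784762  0.          0.          0.          0.        ] [[ 1.27316341e-02 -9.99915717e-01  2.54234585e-03]
 [-9.89369017e-01 -1.29656299e-02 -1.44847644e-01]
 [ 1.44868399e-01 -6.71171015e-04 -9.89450704e-01]] [0.02633079 0.52541957 0.82719892]
side 440.55225957693887 282.3270460585692 211.23696668364926 [0.04169539 0.         0.         0.         0.        ] [[ 0.99439376 -0.10401459  0.01902694]
 [-0.04199854 -0.55364933 -0.83169017]
 [ 0.09704217  0.82622841 -0.5549139 ]] [-0.53292351  0.07781313  0.81118167]
```

View pics/top0.png

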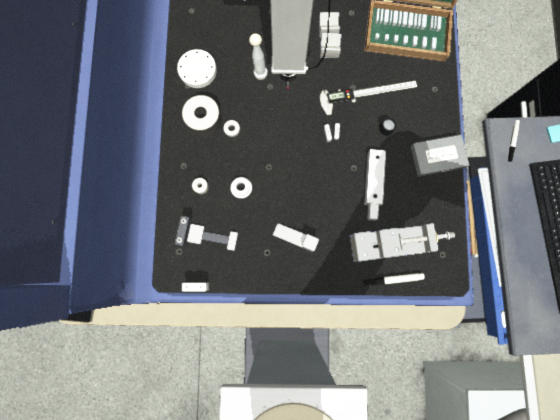

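View pics/side0.png

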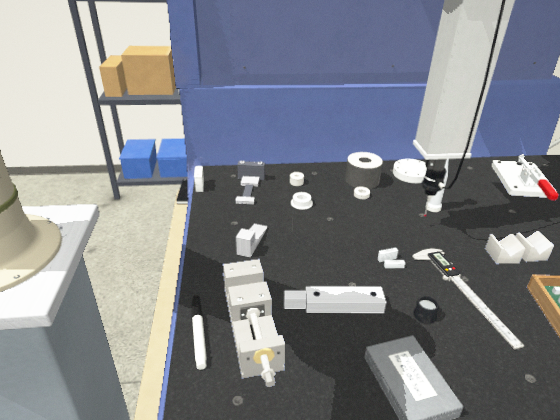

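Top: cradle with its stop at (182,230) and rests near (197,234) and (233,240), wedge around (297,237), bar around (375,185) with the tongue towards the robot. Side: the same objects. Next I enlarge crops.

Run:
```python
import cv2,pickle,numpy as np
d=pickle.load(open("im0.pkl","rb"));t=d["top"]["frame"];s=d["side"]["frame"]
def c(f,x,y,w,h,k): return cv2.resize(f[y:y+h,x:x+w],None,fx=k,fy=k,interpolation=cv2.INTER_CUBIC)
a=c(t,170,210,160,55,5)      # 800x275
b=c(s,230,150,100,60,4)  #400x240
b2=c(s,230,210,100,60,4)
cv2.imwrite("pics/c1.png",np.vstack([a,np.hstack([b,b2])]))
a=c(t,355,140,40,85,6)  #240x510
b=c(s,275,275,120,50,4) #480x200
o=np.zeros((510,740,3),np.uint8);o[:,:240]=a;o[:200,250:730]=b
cv2.imwrite("pics/c2.png",o)
```

```text
(no output)
```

View pics/c1.png

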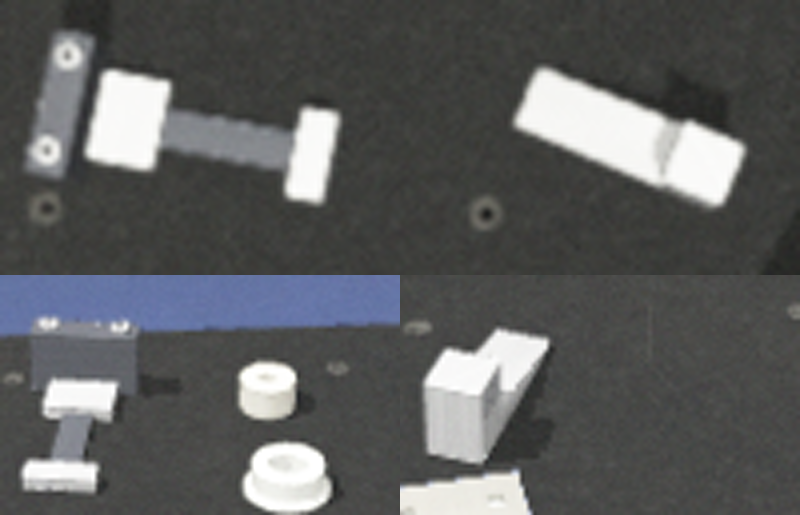

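View pics/c2.png

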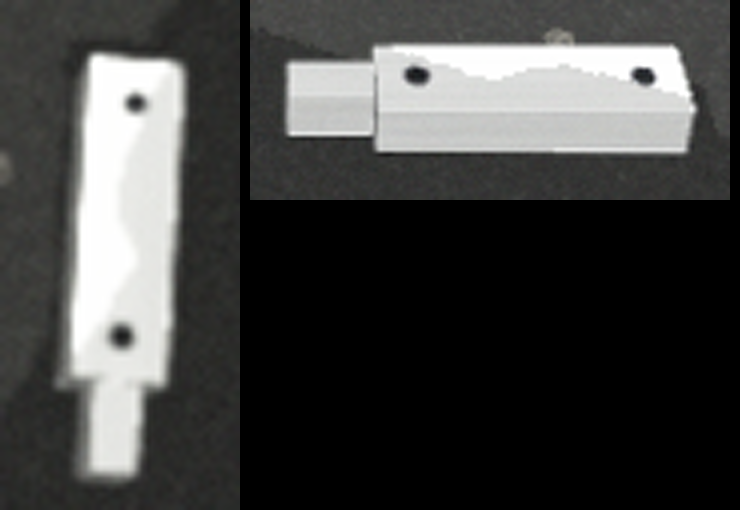

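Crop 1 shows the rests, the stop and the wedge's corners clearly, with the wedge tip to the left at (528,97). Crop 2 shows the bar with its square end at the top and the tongue at the bottom. I fit planar poses to the corners read off.

```bash
cat > fit.py <<'E'
import cv2,pickle,numpy as np
from scipy.optimize import least_squares
def P(im,X):
    K=np.array([[im["fx"],0,im["cx"]],[0,im["fy"],im["cy"]],[0,0,1.]])
    return cv2.projectPoints(np.float64(X),cv2.Rodrigues(np.array(im["R"]))[0],np.float64(im["t"]),K,np.float64(im["dist_coeffs"]))[0][:,0]
def crop(x0,y0,k,ox=0,oy=0):
    return lambda c:(np.array([x0,y0])+(np.array(c)-[ox,oy]+.5)/k-.5)
def W(p,L):
    c,s=np.cos(p[2]),np.sin(p[2]);L=np.array(L)/1000.
    return np.c_[p[0]+c*L[:,0]-s*L[:,1],p[1]+s*L[:,0]+c*L[:,1],L[:,2]]
def fit(obs,p0):
    f=lambda p:np.concatenate([(P(im,W(p,[o[1] for o in l]))-cr([o[0] for o in l])).ravel() for im,cr,l in obs])
    r=least_squares(f,p0,loss="soft_l1");return r.x,f(r.x).reshape(-1,2)
E
cat > f0.py <<'E'
from fit import *
d=pickle.load(open("im0.pkl","rb"));T,S=d["top"],d["side"]
ct=crop(170,210,5)
A={"cradle":([(T,ct,[((103,70),(80,-20,9)),((172,80),(50,-20,9)),((154,170),(50,20,9)),((86,157),(80,20,9)),((302,106),(-12,-20,9)),((340,111),(-28,-20,9)),((324,205),(-28,20,9)),((285,198),(-12,20,9)),((95,36),(80,-32,40)),((66,178),(80,32,40))]),
(S,crop(230,150,4,0,275),[((23,488),(-28,20,0)),((97,491),(-28,-20,0)),((28,461),(-12,20,9)),((99,463),(-12,-20,9)),((137,333),(80,-32,40)),((32,331),(80,32,40)),((53,380),(80,20,9)),((118,382),(80,-20,9)),((43,415),(50,20,0)),((113,418),(50,-20,0))])],[.5,.2,1.5]),
"wedge":([(T,ct,[((541,67),(84,-14,5)),((515,128),(84,14,5)),((690,121),(14,-14,42)),((745,148),(-14,-14,42)),((717,207),(-14,14,42)),((662,185),(14,14,42))]),
(S,crop(230,210,4,400,275),[((426,386),(-14,14,42)),((484,395),(-14,-14,42)),((428,452),(-14,14,0)),((484,464),(-14,-14,0)),((443,349),(14,14,42)),((500,358),(14,-14,42)),((550,339),(84,-14,5)),((497,329),(84,14,5))])],[.5,0,1.2]),
"bar":([(T,crop(355,140,6),[((90,53),(62.5,18,25)),((185,64),(62.5,-18,25)),((72,378),(-62.5,18,25)),((166,387),(-62.5,-18,25)),((138,474),(-97.5,-9,25)),((91,474),(-97.5,9,25))]),
(S,crop(275,275,4,250,0),[((375,152),(-62.5,-18,0)),((688,152),(62.5,-18,0)),((376,110),(-62.5,-18,25)),((695,110),(62.5,-18,25)),((375,45),(-62.5,18,25)),((678,45),(62.5,18,25)),((288,135),(-97.5,-9,0)),((288,61),(-97.5,9,25))])],[.6,-.2,0])}
for n,(o,p0) in A.items():
    p,r=fit(o,p0);print(n,p.round(4),"T",fit(o[:1],p0)[0].round(4),"S",fit(o[1:],p0)[0].round(4));print(r.round(1).tolist())
E
python3 f0.py
```

```text
cradle [0.4704 0.1625 1.4034] T [0.4688 0.1621 1.4012] S [0.4717 0.1644 1.3969]
[[0.4, -0.5], [-0.5, -0.2], [-0.6, -0.8], [0.0, -0.6], [0.3, -0.5], [-0.4, -0.2], [-0.6, -1.6], [0.2, -1.4], [-0.0, -0.7], [-0.5, -0.4], [-0.3, 0.4], [-0.7, 0.6], [-0.6, -0.1], [-0.4, 0.3], [-0.4, 1.2], [-1.3, 0.4], [-1.1, -0.1], [-0.6, 0.2], [-0.2, 0.8], [-0.7, 0.9]]
wedge [ 0.463  -0.0314  1.1856] T [ 0.4603 -0.0314  1.171 ] S [ 0.4642 -0.0312  1.1875]
[[-0.5, -0.4], [-0.1, -1.3], [-0.8, -0.8], [0.2, -1.3], [0.9, -1.2], [-0.1, -1.8], [-1.1, -0.8], [-1.0, -0.2], [-0.7, 0.7], [-0.5, 0.6], [0.1, -0.2], [0.1, 0.2], [-0.8, 0.2], [-0.6, 0.3]]
bar [ 0.6166 -0.182  -0.0821] T [ 0.6145 -0.1817 -0.0773] S [ 0.6173 -0.1819 -0.0856]
[[0.3, -0.3], [0.1, -0.7], [-0.1, -1.2], [0.2, -1.1], [-0.1, -0.7], [-0.2, -1.4], [-0.3, 0.5], [-0.5, 0.5], [0.2, -0.3], [0.1, -0.3], [-1.0, -0.1], [-0.5, -0.1], [-0.6, 0.6], [-0.6, -0.2]]
```

```bash
cat >> fit.py <<'E'
from scipy.spatial.transform import Rotation as Ro
def yaw(o): x=Ro.from_rotvec(o["tcp_rot"]).as_matrix()[:,0]; return np.arctan2(x[1],x[0])
def rel(o,pos,psi):
    R=Ro.from_rotvec(o["tcp_rot"]).as_matrix()
    return (100*R.T@(np.array(pos)-o["eef_pos"])).round(2), round(-(psi-yaw(o)),3)
def loc(p,L): return W(p,[L])[0]
CR=[.4704,.1625,1.4034];WE=[.463,-.0314,1.1856];BA=[.6166,-.182,-.0821]
E
python3 - <<'E'
from fit import *
from plant import bot
o=bot.get_obs();print(yaw(o))
print(rel(o,[BA[0],BA[1],.14],BA[2]), loc(CR,(17.5,0,0)),loc(CR,(-124,0,0)))
E
```

```text
0.2678928425882179
(array([ 54.65, -38.57,   7.83]), np.float64(0.35)) [0.47331577 0.17975538 0.        ] [0.44973966 0.04023328 0.        ]
```

Request:
{"method": "apply_moves", "body": {
  "commands": [
    [[7, 54.6, -38.6, 0, 0.35], [7, 54.6, -38.6, 0, 0.35], [7, 54.6, -38.6, 0, 0.35], [7, 54.6, -38.6, 0, 0.35], [7, 54.6, -38.6, 0, 0.35], [7, 54.6, -38.6, 0, 0.35], [7, 54.6, -38.6, 0, 0.35], [7, 54.6, -38.6, 0, 0.35], [7, 54.6, -38.6, 0, 0.35], [7, 54.6, -38.6, 0, 0.35], [7, 54.6, -38.6, 0, 0.35], [7, 54.6, -38.6, 7.8, 0.35]]
  ]
}}

```text
time: 1.6
eef_pos: [0.622, -0.1785, 0.1588]
tcp_rot: [-3.139, 0.119, -0.015]
wrist_force: [-0.2, -0.8, -0.6]
grip_width: 0.0699
grip_force: 0.0
```

Request:
{"method": "apply_moves", "body": {
  "commands": [
    [[7, 0, 0, 0, 0], [7, 0, 0, 0, 0], [7, 0, 0, 0, 0]]
  ]
}}

```text
time: 1.98
eef_pos: [0.6169, -0.1836, 0.1583]
tcp_rot: [3.138, -0.131, 0.004]
wrist_force: [-0.4, 0.6, 0.2]
grip_width: 0.0697
grip_force: 0.0
```

Run:
```python
from fit import *
from plant import bot
o=bot.get_obs();print(o["eef_pos"],yaw(o),o["q"],o["time"])
i=bot.get_image("wrist");pickle.dump(i,open("w1.pkl","wb"))
f=i["frame"].copy();
for L in [(62.5,18,25),(62.5,-18,25),(-62.5,18,25),(-62.5,-18,25),(-97.5,-9,25),(-97.5,9,25)]:
    u=P(i,[loc(BA,L)])[0];print(L,u.round(1));cv2.drawMarker(f,tuple(int(round(v)) for v in u),(0,0,255),0,8,1)
cv2.imwrite("pics/w1.png",cv2.resize(f,None,fx=1.4,fy=1.4))
```

```text
[ 0.61688944 -0.18360569  0.15827592] -0.08360596440164565 [ 0.16120887  0.56790357  0.06002921  1.85419762 -0.04869051  0.71805365
 -1.40598084] 1.975
(62.5, 18, 25) [247.1 137.1]
(62.5, -18, 25) [290.  137.1]
(-62.5, 18, 25) [250.  273.7]
(-62.5, -18, 25) [288.4 273.6]
(-97.5, -9, 25) [278.7 306.8]
(-97.5, 9, 25) [260.  306.8]
```

View pics/w1.png

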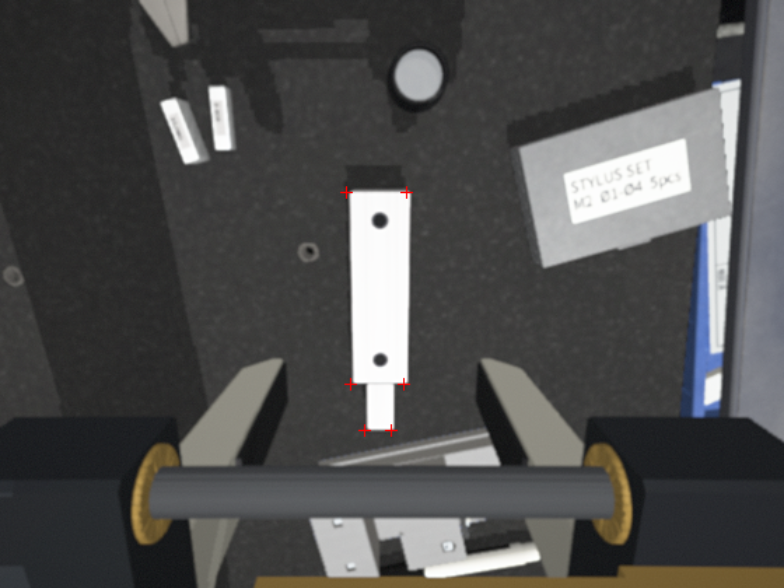

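The wrist view has the bar's centre column at 380, matching the fingers' mid at 381.5, and the predicted corners lie within about 2 mm. Descending.

Request:
{"method": "apply_moves", "body": {
  "commands": [
    [[7, 0, 0, 5, 0], [7, 0, 0, 9, 0], [7, 0, 0, 12, 0], [7, 0, 0, 13.5, 0], [7, 0, 0, 14.3, 0], [7, 0, 0, 14.3, 0], [7, 0, 0, 14.3, 0]]
  ]
}}

```text
time: 2.9
eef_pos: [0.6169, -0.1827, 0.0142]
tcp_rot: [3.139, -0.129, 0.002]
wrist_force: [0.9, -0.3, 0.3]
grip_width: 0.0705
grip_force: 0.0
```

Request:
{"method": "apply_moves", "body": {
  "commands": [
    [[7, 0, 0, 1.0, 0], [7, 0, 0, 1.0, 0], [3, 0, 0, 1.0, 0], [3, 0, 0, 1.0, 0], [3, 0, 0, 1.0, 0], [3, 0, 0, 1.0, 0], [3, 0, 0, 1.0, 0], [3, 0, 0, 1.0, 0]]
  ],
  "force": 50
}}

```text
time: 3.9
eef_pos: [0.6162, -0.1825, 0.0031]
tcp_rot: [3.139, -0.129, 0.0]
wrist_force: [-0.7, -0.1, 1.2]
grip_width: 0.0357
grip_force: 50.0
```

Request:
{"method": "apply_moves", "body": {
  "commands": [
    [[3, 0, 0, -4, 0], [3, 0, 0, -9, 0], [3, 0, 0, -11, 0], [3, 0, 0, -11, 0], [3, 0, 0, -11, 0]]
  ]
}}

```text
time: 4.53
eef_pos: [0.6153, -0.1821, 0.1117]
tcp_rot: [-3.139, 0.129, 0.003]
wrist_force: [0.1, 0.2, -4.3]
grip_width: 0.0354
grip_force: 50.0
```

Run:
```python
from fit import *
from plant import bot
o=bot.get_obs();print(o["eef_pos"],yaw(o),o["wrist_force"],o["moment"])
print(rel(o,[*loc(CR,(12.5,0,0))[:2],.113],CR[2]))
```

```text
[ 0.61526856 -0.18208759  0.11172602] -0.08202792581012396 [ 0.06812839  0.2304795  -4.25981008] [ 0.00973288 -0.05562407 -0.01719429]
(array([-17.16, -34.4 ,  -0.08]), np.float64(-1.485))
```

Request:
{"method": "apply_moves", "body": {
  "commands": [
    [[3, -1, -2, 0, -0.1], [3, -2.5, -5, 0, -0.25], [3, -4.2, -8.5, 0, -0.4], [3, -6, -12, 0, -0.56], [3, -7.8, -15.5, 0, -0.72], [3, -9.5, -19, 0, -0.88], [3, -11.3, -22.5, 0, -1.04], [3, -13, -26, 0, -1.19], [3, -14.7, -29.5, 0, -1.32], [3, -16, -32, 0, -1.42], [3, -17.2, -34.4, 0, -1.485], [3, -17.2, -34.4, 0, -1.485]]
  ]
}}

```text
time: 6.02
eef_pos: [0.4716, 0.1765, 0.1119]
tcp_rot: [-2.394, -2.031, 0.002]
wrist_force: [-0.2, -0.8, -4.5]
grip_width: 0.0357
grip_force: 50.0
```

Request:
{"method": "apply_moves", "body": {
  "commands": [
    [[3, 0, 0, 0, 0], [3, 0, 0, 0, 0], [3, 0, 0, 0, 0]]
  ]
}}

```text
time: 6.4
eef_pos: [0.4732, 0.1738, 0.1129]
tcp_rot: [2.401, 2.025, -0.001]
wrist_force: [0.3, 0.0, -4.5]
grip_width: 0.0356
grip_force: 50.0
```

Run:
```python
from fit import *
from plant import bot
o=bot.get_obs();print(o["eef_pos"],yaw(o),o["time"],rel(o,[*loc(CR,(12.5,0,0))[:2],.113],CR[2]))
i=bot.get_image("wrist");s=bot.get_image("side");pickle.dump((i,s),open("w2.pkl","wb"))
f=i["frame"].copy();g=s["frame"].copy()
for L in [(80,-20,9),(80,20,9),(80,32,40),(80,-32,40)]:
    u=P(i,[loc(CR,L)])[0];print(L,u.round(1));cv2.drawMarker(f,tuple(int(round(v)) for v in u),(0,0,255),0,8,1)
a=cv2.resize(f[60:400,90:490],None,fx=1.7,fy=1.7)[:,:]
b=cv2.resize(g[110:250,200:330],(0,0),fx=2,fy=2)
cv2.imwrite("pics/w2.png",a);print(a.shape)
cv2.imwrite("pics/s2.png",cv2.resize(g[110:250,200:360],None,fx=4,fy=4,interpolation=cv2.INTER_CUBIC))
```

```text
[0.47320675 0.17375524 0.11292497] 1.4013733077599875 6.4 (array([ 0.09, -0.09, -0.01]), np.float64(-0.002))
(80, -20, 9) [296.  127.1]
(80, 20, 9) [242.6 127.2]
(80, 32, 40) [220.7 128.8]
(80, -32, 40) [317.1 128.6]
(578, 680, 3)
```

View pics/w2.png

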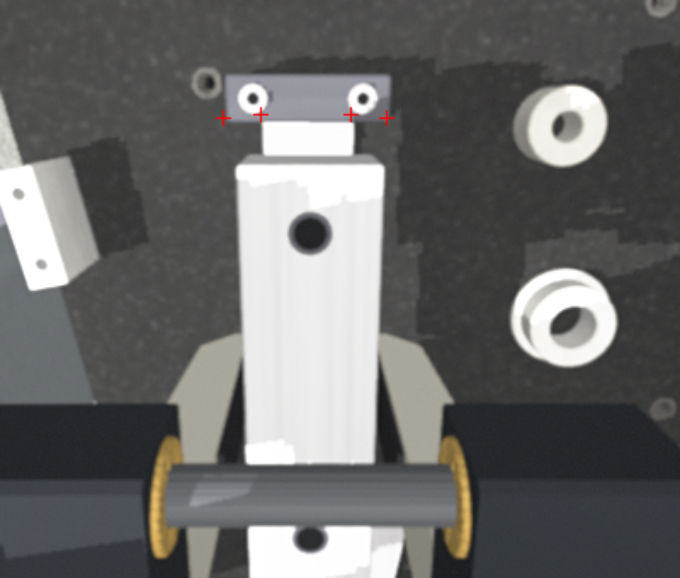

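Run:
```python
from fit import *
from plant import bot
i,s=pickle.load(open("w2.pkl","rb"));o=bot.get_obs()
print(i["cx"],i["cy"],i["fx"])
p=[*o["eef_pos"][:2],yaw(o)]; z=(o["eef_pos"][2]-.0031)*1000
c=lambda u:(u-[90,60]+.5)*1.7-.5
for L in [(62.5,18,25),(62.5,-18,25),(62.5,18,0),(62.5,-18,0),(0,0,25)]:
    print(L,c(P(i,[loc(p,(L[0],L[1],L[2]+z))])[0]).round(1))
for L in [(80,-20,9),(80,20,9),(80,32,40),(80,-32,40)]: print(L,c(P(i,[loc(CR,L)])[0]).round(1), c(P(i,[loc(CR,(L[0]+1,L[1]-1,L[2]))])[0]).round(1))
```

```text
272.2398580464578 217.57613926947437 349.3234838765069
(62.5, 18, 25) [229.6 156.6]
(62.5, -18, 25) [379.5 156.5]
(62.5, 18, 0) [241.3 147.5]
(62.5, -18, 0) [369.6 147.4]
(0, 0, 25) [305.4 390.9]
(80, -20, 9) [350.6 114.3] [352.9 112. ]
(80, 20, 9) [259.8 114.6] [262.  112.2]
(80, 32, 40) [222.6 117.3] [225.  114.7]
(80, -32, 40) [386.4 117. ] [389.1 114.3]
```

View pics/s2.png

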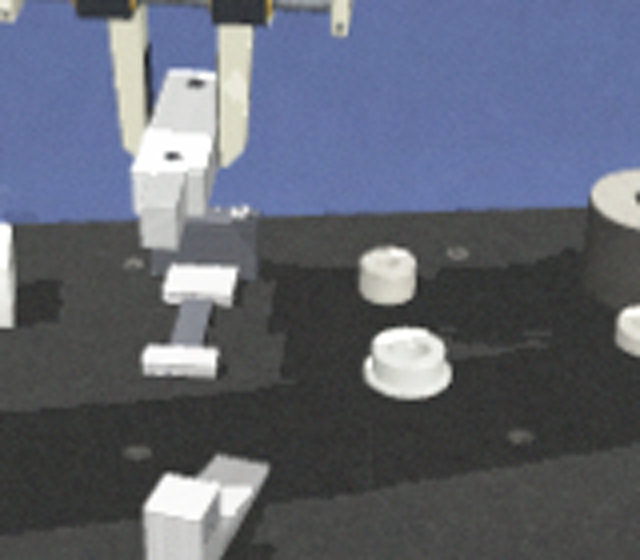

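Bar and cradle show the same wrist-camera bias (1.3 mm right, 2 mm down), so the bar is aligned with the cradle and 5 mm short of the stop. In the side view the bar hangs over the cradle, tongue towards the wedge. Lowering.

Request:
{"method": "apply_moves", "body": {
  "commands": [
    [[3, 0, 0, 3, 0], [3, 0, 0, 6, 0], [3, 0, 0, 8, 0], [3, 0, 0, 9.2, 0], [3, 0, 0, 9.8, 0], [3, 0, 0, 9.9, 0], [3, 0, 0, 9.9, 0], [3, 0, 0, 9.9, 0]]
  ]
}}

```text
time: 7.5
eef_pos: [0.4734, 0.1746, 0.0146]
tcp_rot: [2.4, 2.027, 0.001]
wrist_force: [0.6, -0.4, -4.5]
grip_width: 0.0355
grip_force: 50.0
```

Down to near contact.

Request:
{"method": "apply_moves", "body": {
  "commands": [
    [[3, 0, 0, 0.1, 0], [3, 0, 0, 0.2, 0], [3, 0, 0, 0.2, 0], [3, 0, 0, 0.2, 0]]
  ]
}}

```text
time: 8.0
eef_pos: [0.4731, 0.1746, 0.0121]
tcp_rot: [2.4, 2.027, 0.0]
wrist_force: [-0.3, -0.9, -3.4]
grip_width: 0.0359
grip_force: 50.0
```

Request:
{"method": "apply_moves", "body": {
  "commands": [
    [[3, 0.15, 0, 0, 0], [3, 0.3, 0, 0, 0], [3, 0.3, 0, 0, 0], [3, 0.3, 0, 0, 0]]
  ]
}}

```text
time: 8.5
eef_pos: [0.4735, 0.1776, 0.0121]
tcp_rot: [-2.4, -2.027, -0.0]
wrist_force: [-0.4, 0.0, -2.2]
grip_width: 0.0358
grip_force: 50.0
```

Request:
{"method": "apply_moves", "body": {
  "commands": [
    [[3, 0.05, 0, 0, 0], [3, 0.1, 0, 0, 0], [3, 0.1, 0, 0, 0]]
  ]
}}

```text
time: 8.88
eef_pos: [0.4737, 0.1783, 0.0121]
tcp_rot: [2.4, 2.027, -0.0]
wrist_force: [-0.4, -2.4, -0.6]
grip_width: 0.0355
grip_force: 50.0
```

Request:
{"method": "apply_moves", "body": {
  "commands": [
    [[3, 0.05, 0, 0, 0], [3, 0.1, 0, 0, 0], [3, 0.1, 0, 0, 0]]
  ]
}}

```text
time: 9.25
eef_pos: [0.4739, 0.1792, 0.0121]
tcp_rot: [2.4, 2.027, -0.001]
wrist_force: [-0.9, -4.1, 0.2]
grip_width: 0.0355
grip_force: 50.0
```

Request:
{"method": "apply_moves", "body": {
  "commands": [
    [[3, 0.05, 0, 0, 0], [3, 0.1, 0, 0, 0], [3, 0.1, 0, 0, 0]]
  ]
}}

```text
time: 9.62
eef_pos: [0.4738, 0.1792, 0.0121]
tcp_rot: [2.4, 2.026, -0.003]
wrist_force: [-0.8, -6.9, 0.5]
grip_width: 0.0354
grip_force: 50.0
```

Request:
{"method": "apply_moves", "body": {
  "commands": [
    [[3, 0.05, 0, 0, 0], [3, 0.1, 0, 0, 0], [3, 0.1, 0, 0, 0]]
  ]
}}

```text
time: 10.0
eef_pos: [0.4738, 0.1793, 0.0121]
tcp_rot: [2.4, 2.024, -0.005]
wrist_force: [-0.6, -8.9, 2.3]
grip_width: 0.0359
grip_force: 50.0
```

Request:
{"method": "apply_moves", "body": {
  "commands": [
    [[4.5, 0, 0, 0, 0], [6.5, 0, 0, 0, 0], [6.5, 0, 0, 0, 0], [6.5, 0, 0, 0, 0], [6.5, 0, 0, -3, 0], [6.5, 0, 0, -7, 0], [6.5, 0, 0, -10, 0], [6.5, 0, 0, -10, 0], [6.5, 0, 0, -10, 0]]
  ]
}}

```text
time: 11.12
eef_pos: [0.474, 0.1812, 0.1117]
tcp_rot: [-2.4, -2.027, 0.0]
wrist_force: [-0.1, 1.3, 0.3]
grip_width: 0.0652
grip_force: 0.0
```

Run:
```python
from fit import *
from plant import bot
o=bot.get_obs();print(o["eef_pos"],yaw(o),o["time"])
i=bot.get_image("wrist");s=bot.get_image("side");pickle.dump((i,s),open("w3.pkl","wb"))
a=cv2.resize(i["frame"][80:280,170:370],None,fx=2,fy=2,interpolation=cv2.INTER_CUBIC)
b=cv2.resize(s["frame"][170:270,220:320],None,fx=4,fy=4,interpolation=cv2.INTER_CUBIC)
cv2.imwrite("pics/w3.png",np.hstack([a,b]))
d=np.array
print(rel(o,[*loc(WE,(0,0,0))[:2],.12],WE[2]))
```

```text
[0.47402626 0.18120979 0.11166101] 1.4026848192923824 11.125
(array([-21.15,   2.47,  -0.83]), np.float64(0.217))
```

View pics/w3.png

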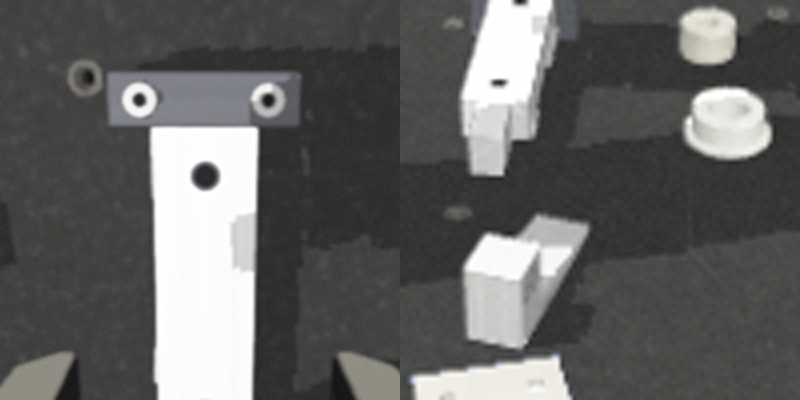

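Bar lies flush and square against the stop (bar mid 205, stop mid 204); the tongue overhangs at the front. Now to the wedge.

Request:
{"method": "apply_moves", "body": {
  "commands": [
    [[6.5, -2, 0.2, -1, 0], [6.5, -6, 0.6, -1, 0.05], [6.5, -11, 1.2, -1, 0.1], [6.5, -16, 1.9, -1, 0.15], [6.5, -20, 2.4, -1, 0.2], [6.5, -21.1, 2.5, -1, 0.217], [6.5, -21.1, 2.5, -1, 0.217], [6.5, -21.1, 2.5, -1, 0.217], [6.5, -21.1, 2.5, -1, 0.217]]
  ]
}}

```text
time: 12.35
eef_pos: [0.4638, -0.0294, 0.122]
tcp_rot: [-2.603, -1.759, -0.0]
wrist_force: [0.4, 0.5, -0.9]
grip_width: 0.0654
grip_force: 0.0
```

Run:
```python
from fit import *
from plant import bot
o=bot.get_obs();print(o["eef_pos"],yaw(o),o["time"],rel(o,[*loc(WE,(0,0,0))[:2],.12],WE[2]))
i=bot.get_image("wrist");pickle.dump(i,open("w4.pkl","wb"));f=i["frame"].copy()
print(f.shape)
for L in [(84,14,5),(84,-14,5),(14,14,42),(14,-14,42)]:
    u=P(i,[loc(WE,L)])[0];print(L,u.round(1));cv2.drawMarker(f,tuple(int(round(v)) for v in u),(0,0,255),0,8,1)
cv2.imwrite("pics/w4.png",cv2.resize(f[100:400,150:400],None,fx=2,fy=2,interpolation=cv2.INTER_CUBIC))
```

```text
[ 0.46375855 -0.02940832  0.12204425] 1.188358666693866 12.35 (array([-0.21,  0.  ,  0.2 ]), np.float64(0.003))
(420, 560, 3)
(84, 14, 5) [252.7 109. ]
(84, -14, 5) [288.9 109.1]
(14, 14, 42) [251.3 208.7]
(14, -14, 42) [289.6 208.8]
```

View pics/w4.png

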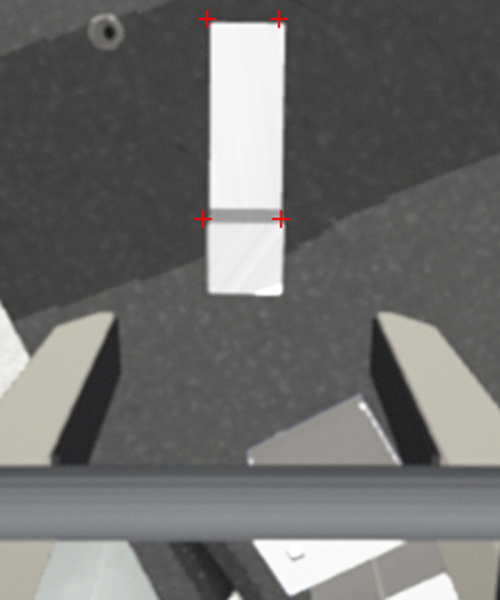

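Wedge is centred between the fingers (mid 246 vs 245) and parallel. Descending on the grip block.

Request:
{"method": "apply_moves", "body": {
  "commands": [
    [[6, -0.2, 0, 4, 0], [6, -0.2, 0, 8, 0], [6, -0.2, 0, 10.5, 0], [6, -0.2, 0, 11.4, 0], [6, -0.2, 0, 11.7, 0], [6, -0.2, 0, 11.7, 0], [6, -0.2, 0, 11.7, 0]]
  ]
}}

```text
time: 13.28
eef_pos: [0.4633, -0.0328, 0.0059]
tcp_rot: [2.605, 1.755, 0.002]
wrist_force: [0.7, 0.7, -0.6]
grip_width: 0.06
grip_force: 0.0
```

Request:
{"method": "apply_moves", "body": {
  "commands": [
    [[4, 0, 0, 0, 0], [2.2, 0, 0, 0, 0], [2.2, 0, 0, 0, 0], [2.2, 0, 0, 0, 0], [2.2, 0, 0, 0, 0], [2.2, 0, 0, 0, 0], [2.2, 0, 0, -0.4, 0], [2.2, 0, 0, -0.6, 0], [2.2, 0, 0, -0.6, 0]]
  ],
  "force": 55
}}

```text
time: 14.4
eef_pos: [0.4629, -0.0327, 0.0112]
tcp_rot: [2.605, 1.755, 0.0]
wrist_force: [0.2, -0.4, -1.9]
grip_width: 0.0281
grip_force: 55.0
```

Run:
```python
from fit import *
from plant import bot
o=bot.get_obs();print(o["eef_pos"],yaw(o),o["time"],o["wrist_force"],rel(o,[*loc(CR,(-180,0,0))[:2],o["eef_pos"][2]],CR[2]))
```

```text
[ 0.46286285 -0.03266615  0.01123664] 1.1857393243954526 14.4 [ 0.15767322 -0.39240585 -1.90421882] (array([ 0.8 , -2.75, -0.  ]), np.float64(-0.218))
```

Request:
{"method": "apply_moves", "body": {
  "commands": [
    [[2.2, 0.2, -0.7, 0, -0.05], [2.2, 0.4, -1.4, 0, -0.11], [2.2, 0.6, -2.1, 0, -0.17], [2.2, 0.8, -2.75, 0, -0.218], [2.2, 0.8, -2.75, 0, -0.218], [2.2, 0.8, -2.75, 0.4, -0.218], [2.2, 0.8, -2.75, 0.4, -0.218], [2.2, 0.8, -2.75, 0.4, -0.218]]
  ]
}}

```text
time: 15.4
eef_pos: [0.4403, -0.015, 0.0071]
tcp_rot: [-2.399, -2.028, 0.0]
wrist_force: [-1.4, 0.3, -2.7]
grip_width: 0.0277
grip_force: 55.0
```

Run:
```python
from fit import *
from plant import bot
o=bot.get_obs();print(o["eef_pos"],yaw(o),o["time"],o["wrist_force"],rel(o,[*loc(CR,(-146,0,0))[:2],.0058],CR[2]))
s=bot.get_image("side");pickle.dump(s,open("s5.pkl","wb"))
i=bot.get_image("wrist");pickle.dump(i,open("w5.pkl","wb"))
a=cv2.resize(i["frame"][0:250,170:370],None,fx=2,fy=2,interpolation=cv2.INTER_CUBIC)
b=np.zeros((500,400,3),np.uint8);b[:]=cv2.resize(s["frame"][155:280,220:320],None,fx=4,fy=4,interpolation=cv2.INTER_CUBIC)
cv2.imwrite("pics/w5.png",np.hstack([a,b]))
```

```text
[ 0.44032342 -0.0149864   0.00711961] 1.4036971494361423 15.4 [-1.35838134  0.29825296 -2.66723651] (array([3.4 , 0.01, 0.13]), np.float64(0.0))
```

View pics/w5.png

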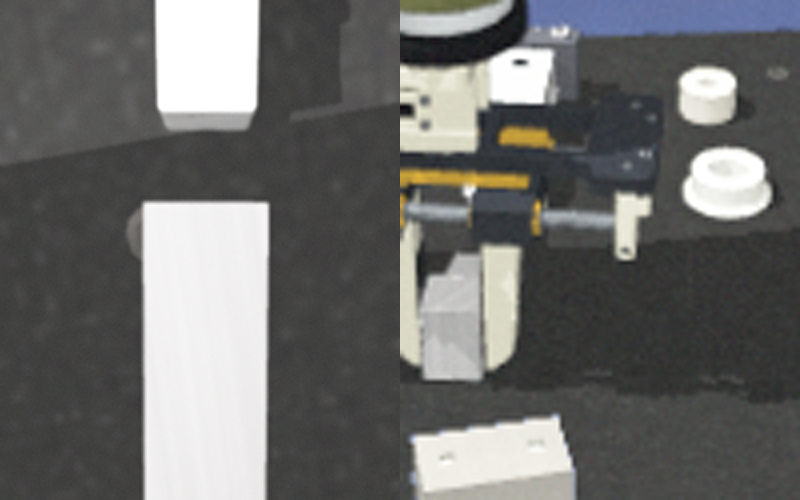

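This view shows the wedge tip (columns 144–269, mid 206.5, row 202) in line with the tongue (158–258, bottom edge at row 130, mid 206.5), with a gap still to cover. I compute the gap from those pixels.

Run:
```python
from fit import *
i=pickle.load(open("w5.pkl","rb"))
K=np.array([[i["fx"],0,i["cx"]],[0,i["fy"],i["cy"]],[0,0,1.]]);R=np.array(i["R"]);C=-R.T@np.array(i["t"])
def hit(c,z):
    u=np.array([[(c[0]+.5)/2-.5+170,(c[1]+.5)/2-.5]])
    n=cv2.undistortPoints(u[None],K,np.float64(i["dist_coeffs"]))[0,0];d=R.T@[*n,1];X=C+d*(z-C[2])/d[2]
    a=CR[2];v=X[:2]-CR[:2];return (1000*np.array([np.cos(a)*v[0]+np.sin(a)*v[1],-np.sin(a)*v[0]+np.cos(a)*v[1]])).round(1)
for n,c,z in [("tipL",(144,202),.0063),("tipR",(269,202),.0063),("tgbotL",(165,130),.009),("tgbotR",(248,130),.009),("tgtopL",(157,112),.034),("tgtopR",(258,112),.034)]: print(n,hit(c,z))
```

```text
tipL [-96.6  12.7]
tipR [-96.6 -15.7]
tgbotL [-81.9   7.5]
tgbotR [-81.9 -10.5]
tgtopL [-82.    7.6]
tgtopR [-82.  -10.9]
```

Request:
{"method": "apply_moves", "body": {
  "commands": [
    [[2.2, 0, 0, 0.1, 0], [2.2, 0, 0, 0.15, 0], [2.2, 0, 0, 0.15, 0]]
  ]
}}

```text
time: 15.88
eef_pos: [0.4403, -0.0149, 0.0056]
tcp_rot: [-2.399, -2.028, 0.0]
wrist_force: [0.6, -0.0, -2.5]
grip_width: 0.0277
grip_force: 55.0
```

Request:
{"method": "apply_moves", "body": {
  "commands": [
    [[2.2, 0, 0, 0.05, 0], [2.2, 0, 0, 0.05, 0], [2.2, 0, 0, 0.05, 0]]
  ]
}}

```text
time: 16.25
eef_pos: [0.4404, -0.0149, 0.0051]
tcp_rot: [2.399, 2.028, 0.0]
wrist_force: [-0.3, 1.0, -1.1]
grip_width: 0.0275
grip_force: 55.0
```

Request:
{"method": "apply_moves", "body": {
  "commands": [
    [[2.2, 0, 0, 0.05, 0], [2.2, 0, 0, 0.05, 0], [2.2, 0, 0, 0.05, 0]]
  ]
}}

```text
time: 16.62
eef_pos: [0.4403, -0.0149, 0.0051]
tcp_rot: [2.399, 2.028, 0.001]
wrist_force: [-1.7, 0.1, 9.1]
grip_width: 0.0277
grip_force: 55.0
```

Request:
{"method": "apply_moves", "body": {
  "commands": [
    [[2.2, 0.2, 0, -0.03, 0], [2.2, 0.6, 0, -0.03, 0], [2.2, 1.1, 0, -0.03, 0], [2.2, 1.6, 0, -0.03, 0], [2.2, 2.1, 0, -0.03, 0], [2.2, 2.6, 0, -0.03, 0], [2.2, 3.0, 0, -0.03, 0], [2.2, 3.0, 0, -0.03, 0], [2.2, 3.0, 0, -0.03, 0]]
  ]
}}

```text
time: 17.75
eef_pos: [0.4451, 0.0141, 0.0051]
tcp_rot: [2.399, 2.027, -0.002]
wrist_force: [-1.6, -3.1, 7.3]
grip_width: 0.0277
grip_force: 55.0
```

Now find contact, expected near 34.7 mm of advance.

Request:
{"method": "apply_moves", "body": {
  "commands": [
    [[2.2, 0.15, 0, 0, 0], [2.2, 0.3, 0, 0, 0], [2.2, 0.3, 0, 0, 0]]
  ]
}}

```text
time: 18.12
eef_pos: [0.4454, 0.0165, 0.0051]
tcp_rot: [2.399, 2.026, -0.003]
wrist_force: [-1.2, -5.1, 7.0]
grip_width: 0.0278
grip_force: 55.0
```

Request:
{"method": "apply_moves", "body": {
  "commands": [
    [[2.2, 0.1, 0, 0, 0], [2.2, 0.2, 0, 0, 0], [2.2, 0.2, 0, 0, 0]]
  ]
}}

```text
time: 18.5
eef_pos: [0.4457, 0.0184, 0.0051]
tcp_rot: [2.4, 2.026, -0.003]
wrist_force: [-1.2, -5.8, 7.4]
grip_width: 0.0276
grip_force: 55.0
```

Request:
{"method": "apply_moves", "body": {
  "commands": [
    [[2.2, 0.2, 0, 0, 0], [2.2, 0.4, 0, 0, 0], [2.2, 0.6, 0, 0, 0], [2.2, 0.6, 0, 0, 0]]
  ]
}}

```text
time: 19.0
eef_pos: [0.4461, 0.0229, 0.0052]
tcp_rot: [2.4, 2.024, -0.007]
wrist_force: [-1.7, -10.5, 9.5]
grip_width: 0.0276
grip_force: 55.0
```

Run:
```python
from fit import *
from plant import bot
o=bot.get_obs();print(o["eef_pos"],yaw(o),o["time"],o["wrist_force"],rel(o,[*loc(CR,(-125.3,0,0))[:2],.0051],CR[2]))
```

```text
[0.44611309 0.02287278 0.00517808] 1.4009758832025045 19.0 [ -1.72159289 -10.51078094   9.51622676] (array([1.64, 0.06, 0.  ]), np.float64(-0.002))
```

Request:
{"method": "apply_moves", "body": {
  "commands": [
    [[2.2, 0.2, 0, -0.03, 0], [2.2, 0.4, 0, -0.03, 0], [2.2, 0.6, 0, -0.03, 0], [2.2, 0.8, 0, -0.03, 0], [2.2, 1.0, 0, -0.03, 0], [2.2, 1.2, 0, -0.03, 0], [2.2, 1.2, 0, -0.03, 0]]
  ]
}}

```text
time: 19.88
eef_pos: [0.4482, 0.0357, 0.0052]
tcp_rot: [2.4, 2.026, -0.005]
wrist_force: [-1.2, -7.5, 3.9]
grip_width: 0.0277
grip_force: 55.0
```

```bash
cat > chk.py <<'E'
from fit import *
from plant import bot
o=bot.get_obs();print(o["eef_pos"],yaw(o),o["time"],o["wrist_force"],o["moment"],rel(o,[*loc(CR,(-125.3,0,0))[:2],.0051],CR[2]))
print("toolz",Ro.from_rotvec(o["tcp_rot"]).as_matrix()[:,2])
E
python3 chk.py
```

```text
[0.44822363 0.03565609 0.00520229] 1.4021379901750317 19.875 [-1.20496573 -7.4589697   3.9056448 ] [-1.22432937  0.1190959   0.02682191] (array([0.35, 0.07, 0.01]), np.float64(-0.001))
toolz [-0.0018229  -0.00292838 -0.99999405]
```

Request:
{"method": "apply_moves", "body": {
  "commands": [
    [[2.2, 0.15, 0, 0, 0], [2.2, 0.3, 0, 0, 0], [2.2, 0.4, 0, 0, 0], [2.2, 0.4, 0, 0, 0], [2.2, 0.4, 0, 0, 0]]
  ]
}}

```text
time: 20.5
eef_pos: [0.4489, 0.0394, 0.0052]
tcp_rot: [2.4, 2.025, -0.005]
wrist_force: [-1.8, -7.3, 4.7]
grip_width: 0.0278
grip_force: 55.0
```

```bash
python3 chk.py
python3 - <<'E'
from fit import *
from plant import bot
i=bot.get_image("wrist");s=bot.get_image("side");t=bot.get_image("top");pickle.dump((i,s,t),open("fin.pkl","wb"))
g=cv2.cvtColor(i["frame"],cv2.COLOR_BGR2GRAY)
m=g[0:250,262:284].mean(1)
print([(r,int(v)) for r,v in enumerate(m) if r>60])
CRb=np.array(CR)
for z in (9,13):
  print(z,P(i,[loc(CR,(-80,0,z)),loc(CR,(-80,0,z+25)),loc(CR,(-82,0,z)),loc(CR,(-82,0,z+25)),loc(CR,(-45,0,z+25))]).round(1).tolist())
E
```

```text
[0.44885899 0.03941538 0.00521356] 1.4019782425290501 20.5 [-1.83795644 -7.34831701  4.73438303] [-1.27584755  0.1897686   0.02989815] (array([-0.03,  0.07,  0.01]), np.float64(-0.001))
toolz [-0.00186178 -0.00309585 -0.99999347]
[(61, 41), (62, 41), (63, 41), (64, 42), (65, 42), (66, 43), (67, 44), (68, 45), (69, 48), (70, 51), (71, 56), (72, 63), (73, 74), (74, 92), (75, 114), (76, 135), (77, 157), (78, 186), (79, 222), (80, 239), (81, 241), (82, 241), (83, 241), (84, 241), (85, 241), (86, 241), (87, 241), (88, 241), (89, 241), (90, 241), (91, 241), (92, 241), (93, 241), (94, 241), (95, 241), (96, 241), (97, 241), (98, 241), (99, 241), (100, 241), (101, 241), (102, 242), (103, 241), (104, 241), (105, 242), (106, 242), (107, 242), (108, 242), (109, 241), (110, 233), (111, 214), (112, 174), (113, 155), (114, 189), (115, 224), (116, 236), (117, 239), (118, 239), (119, 238), (120, 238), (121, 238), (122, 238), (123, 238), (124, 238), (125, 238), (126, 238), (127, 238), (128, 238), (129, 239), (130, 238), (131, 238), (132, 238), (133, 238), (134, 238), (135, 238), (136, 238), (137, 238)
[... 812 characters left out ...]
138), (206, 152), (207, 160), (208, 161), (209, 161), (210, 161), (211, 161), (212, 161), (213, 161), (214, 160), (215, 160), (216, 160), (217, 160), (218, 160), (219, 160), (220, 160), (221, 160), (222, 160), (223, 160), (224, 160), (225, 159), (226, 159), (227, 159), (228, 159), (229, 159), (230, 159), (231, 159), (232, 159), (233, 159), (234, 159), (235, 158), (236, 159), (237, 158), (238, 158), (239, 158), (240, 158), (241, 158), (242, 158), (243, 158), (244, 157), (245, 157), (246, 157), (247, 157), (248, 157), (249, 157)]
9 [[271.0, 186.3], [270.7, 198.6], [271.0, 190.4], [270.7, 203.4], [270.4, 107.7]]
13 [[271.0, 188.0], [270.6, 201.0], [271.0, 192.2], [270.7, 205.9], [270.3, 107.5]]
```

Run:
```python
from fit import *
i,s,t=pickle.load(open("fin.pkl","rb"));g=cv2.cvtColor(i["frame"],cv2.COLOR_BGR2GRAY).astype(float)
def sub(v,th):
    j=np.argmax(v>th); return j-(v[j]-th)/(v[j]-v[j-1]) if j else 0
def edges(r):
    v=g[r,180:370];return 180+sub(v,110),369-sub(v[::-1],110)
def pred(lift,x,hw):
    # bar pitched about rear bottom edge (x=+80,z=9); top surface
    th=lift/160.;d=80-x
    z=9+d*np.sin(th)+25*np.cos(th);X=80-d*np.cos(th)+25*np.sin(th)
    return P(i,[loc(CR,(X-2,hw-1.3,z)),loc(CR,(X-2,-hw-1.3,z))])
for r in (82,86,90,94,98,102,106,110,114,118,125,135,145,155,165,175,185,195,200):
    a,b=edges(r);hw=18 if b-a>85 else 9
    out=[]
    for lift in (0,2,4,6):
        xs=np.linspace(-79,-10,70);w=[pred(lift,x,hw) for x in xs]
        rows=[q[0,1] for q in w];wd=[q[1,0]-q[0,0] for q in w]
        o=np.argsort(rows);out.append(round(float(np.interp(r,np.array(rows)[o],np.array(wd)[o])),1))
    print(r,round(a,1),round(b,1),round(b-a,1),out)
```

```text
82 223.2 323.6 100.4 [98.0, 99.0, 100.1, 101.2]
86 223.3 323.4 100.1 [97.7, 98.7, 99.8, 100.9]
90 223.4 323.2 99.8 [97.4, 98.4, 99.5, 100.6]
94 223.5 323.0 99.5 [97.1, 98.1, 99.2, 100.3]
98 223.8 322.9 99.1 [96.8, 97.8, 98.9, 100.0]
102 223.9 322.8 98.9 [96.4, 97.5, 98.6, 99.8]
106 224.1 322.7 98.6 [96.1, 97.2, 98.3, 99.5]
110 224.4 322.2 97.9 [95.8, 96.9, 98.0, 99.2]
114 240.7 303.1 62.4 [47.7, 48.3, 48.9, 49.4]
118 240.6 303.6 63.0 [47.6, 48.1, 48.7, 49.3]
125 240.6 303.6 63.0 [47.3, 47.9, 48.5, 49.1]
135 240.6 303.5 62.9 [46.9, 47.5, 48.1, 48.7]
145 240.9 303.2 62.3 [46.6, 47.1, 47.7, 48.4]
155 241.7 303.2 61.5 [46.2, 46.8, 47.4, 48.0]
165 241.7 302.8 61.1 [45.8, 46.4, 47.0, 47.7]
175 241.7 302.8 61.1 [45.4, 46.0, 46.7, 47.3]
185 241.9 302.8 60.9 [45.0, 45.7, 46.3, 47.0]
195 241.9 302.6 60.7 [44.7, 45.3, 46.0, 46.6]
200 241.9 302.5 60.7 [44.5, 45.1, 45.8, 46.5]
```

```bash
python3 -c "
from plant import bot
print(bot.close_job())"
```

```text
the job is handed in; nothing more can be done
None
```

I handed the job in at about 20.7 s: the bar is seated square against the stop, and the wedge, still gripped, is under the tongue with a lift of about 4 mm (4.0 from the wedge position, roughly 4.4 from the last wrist picture); I had no pictures left to look at the lift directly, and the close-out gave no verdict.

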